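Mark an inlay dot and index the punch carriage to the next notch

TASK

Mark the fingerboard clamped in the jig for its inlay dots: pick up the mallet and with its head strike the sprung centre punch fully down where its carriage now stands, then lay the mallet back down on the bench top and let go of it. Then take the carriage by its black knob and slide it along the rail to the robot's right, out of its notch, until its spring ball clicks into the notch of the very next brass index block; finish there still gripping the knob, holding the carriage still in that notch. Leave the other things on the bench where they are, and do not push the punch with the fingers.

Things in the scene. Friction and masses are not known exactly. Their poses are not given: they have to be found in the camera images.
- jig: dot-marking jig, fixed: plywood base 190 (x) x 480 (y) x 18 mm, origin at the centre of its underside; y axis along its rail, x axis across it, away from the robot. A dark fingerboard blank lies clamped at x = -55 mm, the steel rail (top 53 mm above the bench) at x = +20 mm; clamp bars with black star knobs (top 50 mm) at y = +-207 mm, red end stops (top 62 mm) at y = +-230 mm
- carriage: punch carriage, slides on the rail along the jig's y (0.5 N friction, 0.5 kg); origin on the knob's axis at bench height, axes as the jig's. Steel block 50 x 56 mm with an aluminium arm 30 mm wide (tops 76 mm above the bench): punch 75 mm to its -x side, knob in its middle, upright spring plunger (top 83 mm) with a 10 mm ball underneath 40 mm to its +x side. Starts seated in block1's notch
- knob: upright black knob on the carriage, the place to hold it: 25 mm diameter, 40 mm tall (84 to 124 mm above the bench), free all round above 85 mm; origin at its centre, 104 mm above the bench; pinch it from above. It turns stiffly on its stem, which does not matter
- index_point (a point): underside of the carriage's spring ball when seated; lies over a notch's centre when the carriage is in that notch. From within about 4 mm the ball pulls the carriage into a notch (about 5 N); seated, the carriage gives about 1 mm under a push of 6 N along the rail, and 9 to 12 N pull it out of the notch
- punch: sprung steel centre punch, slides straight down in the brass bush on the carriage's arm; flat round head 26 mm diameter, 10 mm thick. Travel 8 mm: about 3 N starts it, 7.5 N drives it fully down onto its stop; it springs back when let go. Origin on its axis at bench height while it is up
- punch_top (a point): centre of the top of the punch's head, 110 mm above the bench when up, 102 mm when fully down
- block1: first brass index block, fixed, in whose notch the carriage starts: 20 (x) x 50 (y) x 25 mm high, a notch 8.4 mm wide across its top middle, ramps 18 mm long and 3.5 mm high (2 to 3 N to climb) to both ends, a thumbscrew on its +x side; origin under the notch's centre at the base board's top, axes as the jig's
- block2: the next index block, to the robot's right (-y of the jig): same form and axes; its notch is 53 to 69 mm from that of block1. Two more blocks (about 122 and 174 mm from block1) follow and are not to be reached
- notch2 (a point): centre of the bottom of the seated ball in block2's notch (41 mm above the bench)
- mallet: turned carver's mallet, 205 mm long, about 0.36 kg, lying level on its red head at the robot's left, in one of two places (the rasp in the other); x axis from handle to head, origin midway along it at its underside. Head: red cylinder 56 mm diameter, 75 mm long, strikes with its round side; handle: pale wood, 25 mm diameter, its axis 28 mm above the bench
- mallet_grip (a point): point on the handle's axis, 95 mm from the butt end and 32 mm from the head: place to grip (25 mm diameter)
- mallet_head (a point): centre of the mallet's head, on its axis, 67.5 mm ahead of mallet_grip; the striking surface is 28 mm below it when the mallet is held level
- rasp: bystander: rasp with a brown wooden handle, 220 mm long, 27 mm high, lying along its x axis
- glue_bottle: bystander: white glue bottle with an orange cap, 54 mm diameter, 150 mm tall, standing
- dot_tin: bystander: flat round aluminium tin, 64 mm diameter, 28 mm high
- sanding_block: bystander: cork sanding block 115 x 66 x 34 mm
- tape_roll: bystander: yellow roll of tape, 80 mm diameter, 24 mm high, lying
- screwdriver: bystander: screwdriver with an orange handle, 190 mm long, lying
Not all that is in view belongs to the job. What is meant by the mallet is not blue, and is the larger of those in its own colour.

How it is judged:
On the way, in this order (a step that is already met when the one before it is completed fails the run):
1. with the carriage still in the notch of block1 (within 3 mm), the mallet drives the punch down to within 1 mm of its stop (z of punch_top in the frame of carriage below 0.103 m and contact force between mallet and punch above 1 N and y of index_point in the frame of block1 between -0.003 and 0.003 m), for 0.02 s.
2. the mallet lies on the bench, let go and still (height (world z) of mallet_head below 0.034 m and height (world z) of mallet_grip below 0.04 m and contact force between mallet and the arm below 0.1 N and contact force between mallet and the fingers below 0.1 N and linear speed of mallet below 0.02 m/s), for 0.2 s.
At the end, for the whole second after the job is handed in: the fingers hold the knob (contact over 2 N) with the carriage still (slower than 5 mm/s) and its ball in block2's notch (within 2.5 mm along the rail), and the mallet lies on the bench top, let go and at rest (all of step 2 and y of index_point in the frame of block2 between -0.0025 and 0.0025 m and contact force between the fingers and knob above 2 N and linear speed of carriage below 0.005 m/s); the arm keeps its last pose, push and grip.
It fails at once if the fingers push on the punch (contact force between the fingers and punch above 2 N).
It fails at once if a bystander is shifted by more than 30 mm (distance of any of rasp, glue_bottle, dot_tin, sanding_block, tape_roll, screwdriver from where it was at the start of the episode above 0.03 m).
It fails at once if the glue bottle is knocked over (angle between glue_bottle's own z axis and vertical above 0.6 rad).
It also fails if it takes over 58 s, if anything falls off the work surface, if the arm or the gripper's body presses on something with over 40 N, if the wrist force passes 120 N, or if a joint passes its speed limit or range.

ROBOT

A 6-joint arm with a two-finger parallel gripper is mounted at the origin on the work surface. World frame = base frame: x ahead of the robot, y to its left, z up, the work surface at z = 0. Lengths are in m, angles in rad, forces in N, time in s.
With the tool pointing down it reaches from about 0.25 to 0.85 m from the base axis. Payload 12.5 kg.
Tool frame: the origin (TCP) lies between the finger pads; the fingertips stand 25 mm ahead of it and the grasp point (between the pads) lies 6 mm ahead of it; z points along the fingers, x is the direction in which the jaws open and shut, and the axes are right-handed (so a half turn about z gives the same grasp; the last joint's range is limited). The gripper opens to 93 mm and grips with 3 to 60 N. Pads are 15 mm wide; open, the fingers measure 128 mm over their backs; the gripper's body (75 mm by 188 mm) begins 65 mm behind the grasp point.
Start: joints at [1.057, 0.351, 1.652, -0, 1.139, -0.085], TCP at [0.229, 0.5, 0.244] pointing down, gripper open.
Joint ranges: [-2.75, 2.75], [-0.79, 2.1], [0.01, 2.65], [-1.57, 4.71], [0.07, 3.14], [-2.87, 2.87]. Speed limits (rad/s): [2.22, 2.22, 2.79, 3.14, 3.14, 3.14].

INTERFACE

Orientations are given as a unit quaternion [w, x, y, z].
In Python, from plant import arm gives the robot as it stands.
- The arm moves only by the tool move_arm, never from a script. Its argument "plan" is a list that holds one entry, the list of rows, each a list of 6 numbers: the shift along the tool's x, y, z in units of 2.5 cm (1.0 is 2.5 cm), then the turn, a rotation vector about the tool's x, y, z in units of 45 degrees (1.0 is 45 degrees). A call has 1 to 8 rows; each row shifts and turns the commanded pose from where the row before left it, along the tool's axes as they then stand; what a row does not reach is not made up. A row lasts 1/8 s, in which the tool goes at most 62.5 mm and 10.7 degrees, less where a joint would pass 70% of its speed; a pose out of reach is approached as far as the arm can. A call with a number of a shift or a turn outside -1 to 1 is refused whole. A call with a gripper value outside its range is refused whole. "jaw" is the opening, from 0 (shut) to 1 (fully open), set as the call begins (left out, the last holds). The fingers move at their own pace and stop on an object; "squeeze" is the grip in N (left out, the last holds). Time passes only in rows, so rows that do not move let the fingers close. It gives the time, the measured TCP pose, the force and the opening at its end, in the units of the state.
- arm.get_state(): the state, without advancing time (a new reading comes with each control period).
- arm.camera(name): name is "scene" or "side" or "wrist"; returns a dict with "color" (480x640x3 uint8, red, green, blue), "fov_y" (degrees; the focal length in pixels is half the picture's height over the tangent of half this angle, whatever the lens; pixels are square), "cx", "cy" (the principal point, pixels), "k1" (the pictures are not rectified: a ray, as slopes to the right and down, at radius r is drawn at 1 + k1 r^2 times it, then the intrinsics apply), "R" (3x3) and "t" (3): a world point X has camera coordinates R X + t. Camera axes: x right, y down, z forward; pixel columns grow to the right and rows downward; lengths in m; the calibration is good to about 2 mm. A picture is of the moment at which its call begins. There is no depth.
- arm.sign_off(): hands the job in, once; it reports no verdict.
The state is a dict: "time_s": time; "joints": joint angles; "joint_velocities": joint speeds; "tau": joint torques, N m; "tcp_pos": TCP position; "orientation": TCP orientation; "wrist_force": force on the tool from outside, world axes, zero at the start; "moment": the same for the moment, N m; "opening": opening from 0.0 (shut) to 1.0 (fully open).
Only numpy, scipy, OpenCV 4.12 (cv2) and the standard library are available. Lean on these libraries where they do the work, as an engineer would, in place of code of your own. Each camera call takes 0.05 s, during which the arm holds its last target. There are 200 camera calls.

## Working session

There is one attempt and no reset: what is moved stays moved. The work goes in short steps, Python scripts to look and compute and a tool call to move; the robot and the scene stay as the last step left them, time stands still between calls to the robot, and variables do not carry over. Pictures are saved under pics/ and viewed, about 8 in all and at most 12, crops included, and the job is handed in when it is done.

Besides the shell and the picture viewer there is one more tool, called after "Request:" as name(argument=value, ...), one argument or row to a line, values as JSON. move_arm: Moves the arm, as the interface text tells. Its arguments: {"type":"object","properties":{"plan":{"type":"array"},"jaw":{"type":"number"},"squeeze":{"type":"number"}},"required":["plan"]}

```bash
mkdir -p pics; ls
cat > h.py <<'E'
import numpy as np, cv2, json
from plant import arm
def snap(name,fn=None):
    c=arm.camera(name); 
    if fn: cv2.imwrite('pics/'+fn,c['color'][:,:,::-1])
    np.savez('pics/'+(fn or name)+'.npz',**c)
    return c
def load(fn): return dict(np.load('pics/'+fn+'.npz'))
def f(c): return 240/np.tan(np.radians(float(c['fov_y']))/2)
def ray(c,u,v):
    F=f(c); d=np.array([(u-c['cx'])/F,(v-c['cy'])/F]); s=d.copy()
    for _ in range(20): s=d/(1+c['k1']*(s@s))
    R=c['R']; return -R.T@c['t'], R.T@np.array([s[0],s[1],1])
def at_z(c,u,v,z):
    o,d=ray(c,u,v); return o+d*(z-o[2])/d[2]
def proj(c,X):
    p=c['R']@np.array(X)+c['t']; s=p[:2]/p[2]; s=s*(1+c['k1']*(s@s)); return s*f(c)+[c['cx'],c['cy']]
def tri(c1,p1,c2,p2):
    o1,d1=ray(c1,*p1);o2,d2=ray(c2,*p2)
    t=np.linalg.lstsq(np.c_[d1,-d2],o2-o1,rcond=None)[0]
    a=o1+t[0]*d1;b=o2+t[1]*d2; return (a+b)/2,np.linalg.norm(a-b)
E
python3 - <<'E'
from h import *
for n in ['scene','side']:
    c=snap(n,n+'0.png'); print(n,-c['R'].T@c['t'],c['fov_y'],c['k1'],c['R'][2])
c=snap('wrist','wrist0.png');print(-c['R'].T@c['t'],c['R'])
print(arm.get_state())
E
```

```text
pics
scene [1.32397144 0.32595178 1.38517282] 47.925702136431 0.021449308072071398 [-0.51601325 -0.20143653 -0.8325585 ]
side [-0.11075486 -0.6327596   0.69842543] 57.01392695721204 0.0008277908166682004 [ 0.59688738  0.57287923 -0.56172488]
[0.16677553 0.52927339 0.38496036] [[ 4.16120214e-01  9.09309550e-01  3.31813304e-04]
 [ 8.80728341e-01 -4.03131535e-01  2.48601196e-01]
 [ 2.26189206e-01 -1.03155745e-01 -9.68605872e-01]]
{'time_s': 0.15, 'joints': array([ 1.05737992e+00,  3.51098470e-01,  1.65223790e+00,  2.04557155e-05,
        1.13911821e+00, -8.45777779e-02]), 'joint_velocities': array([ 2.00241801e-04, -9.75841809e-04, -8.55861524e-06, -2.80284629e-05,
       -1.06870271e-04, -4.59538294e-04]), 'tau': array([ 1.28451684e-03, -4.97472668e+01, -2.85343158e+01,  6.99217385e-02,
        2.46265257e-02, -4.36925495e-05]), 'tcp_pos': array([0.22854584, 0.50001316, 0.24324766]), 'orientation': array([ 1.93242533e-04,  8.41374589e-01,  5.40452232e-01, -3.85322919e-04]), 'wrist_force': array([-0.40494181,  0.11855072, -0.21461709]), 'moment': array([ 0.02632065, -0.01092439,  0.01952082]), 'opening': 0.9978700470298295}
```

View pics/scene0.png

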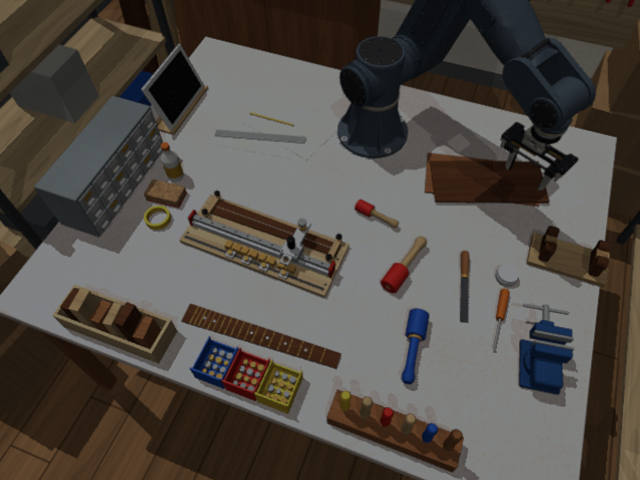

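View pics/side0.png

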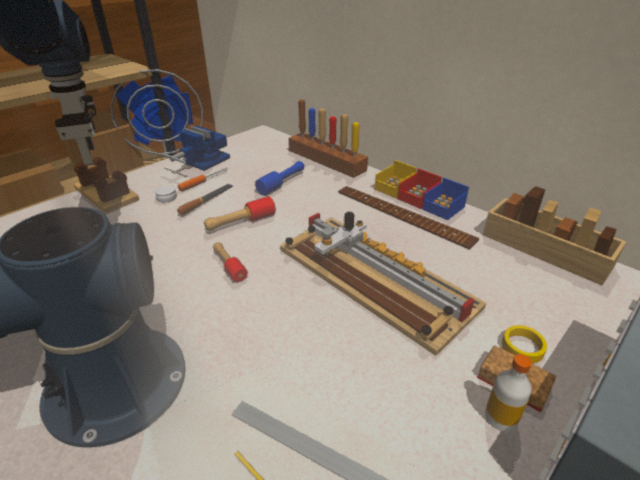

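Candidates: the small red mallet at scene (375,213), the large red one at (403,268) and the blue one at (415,345). The description points to the large red one. I'll check it in a close crop.

Run:
```python
from h import *
s=load('scene0.png');d=load('side0.png')
a=cv2.resize(s['color'][180:310,175:441],None,fx=3,fy=3,interpolation=cv2.INTER_CUBIC)[:390,:798]
b=cv2.resize(d['color'][185:290,200:466],None,fx=2,fy=2,interpolation=cv2.INTER_CUBIC)
o=np.zeros((600,798,3),np.uint8);o[:390]=a;o[390:600,:532]=b
cv2.imwrite('pics/crop1.png',o[:,:,::-1])
for n,c in (('scene',s),('side',d)):
    h=cv2.cvtColor(c['color'],cv2.COLOR_RGB2HSV)
    m=(((h[:,:,0]<6)|(h[:,:,0]>174))&(h[:,:,1]>150)&(h[:,:,2]>60)).astype(np.uint8)
    k,l,st,ce=cv2.connectedComponentsWithStats(m)
    for i in range(1,k):
        if st[i,4]>40: print(n,st[i],ce[i].round(1),at_z(c,*ce[i],.03).round(3))
for p in [(403,268),(424,240),(375,213),(397,225),(415,345),(465,255),(463,320),(293,245),(303,228)]: print(p,at_z(s,*p,.028).round(3))
print('knob',at_z(s,292,243,.124))
```

```text
scene [355 200  19  15 172] [363.8 206.8] [0.344 0.081 0.03 ]
scene [381 263  28  29 419] [395.8 275.4] [0.543 0.244 0.03 ]
scene [222 349  48  45 543] [245.3 371.8] [ 0.952 -0.038  0.03 ]
scene [382 408  11  10  88] [387.3 412.6] [0.922 0.334 0.03 ]
side [330 117   6  27 133] [332.4 128.8] [1.136 0.496 0.03 ]
side [398 169  43  39 711] [417.3 186. ] [ 0.968 -0.014  0.03 ]
side [247 197  28  19 341] [261.  205.9] [0.559 0.25  0.03 ]
side [225 258  20  19 205] [233.5 265.5] [0.337 0.088 0.03 ]
side [463 299  11  10  49] [467.7 303. ] [ 0.604 -0.381  0.03 ]
(403, 268) [0.511 0.256 0.028]
(424, 240) [0.396 0.288 0.028]
(375, 213) [0.353 0.121 0.028]
(397, 225) [0.372 0.197 0.028]
(415, 345) [0.727 0.351 0.028]
(465, 255) [0.405 0.414 0.028]
(463, 320) [0.611 0.454 0.028]
(293, 245) [ 0.55  -0.072  0.028]
(303, 228) [ 0.483 -0.067  0.028]
knob [ 0.59991341 -0.04917692  0.124     ]
```

View pics/crop1.png

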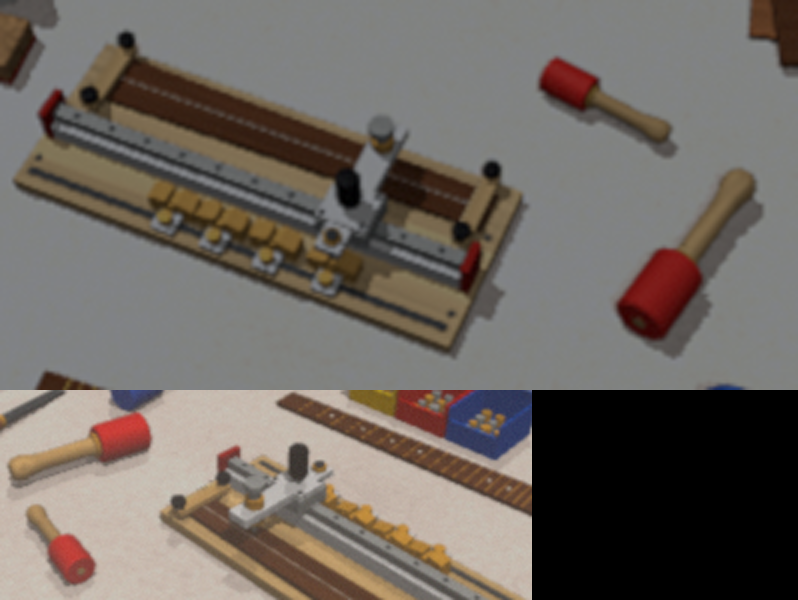

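The crop confirms it: the large red mallet has its head near scene (391,277) and its butt near (422,240). The punch head is at (302,222), the knob top at (291,239), and the blocks run left of the carriage.

Run:
```python
from h import *
s=load('scene0.png');d=load('side0.png')
P=lambda x,y:(175+x/3,180+y/3)
Q=lambda x,y:(200+x/2,185+(y-390)/2)
for n,p,q in [('knobtop',P(347,175),Q(298,450)),('punch',P(381,124),Q(254,493)),('plunger',P(333,238),Q(320,466))]: print(n,*tri(s,p,d,q))
L=at_z(s,*P(50,102),.055);Rr=at_z(s,*P(470,258),.055);print('stops',L,Rr,np.degrees(np.arctan2(*(Rr-L)[[0,1]]*[-1,1])))
for n,p,z in [('kn',P(347,177),.124),('pu',P(381,124),.11)]: print(n,at_z(s,*p,z))
# mallet axis from colour mask centrelines
hv=cv2.cvtColor(s['color'],cv2.COLOR_RGB2HSV)
print('butt',at_z(s,*P(741,180),.028),'neck',at_z(s,*P(686,258),.028),'front',at_z(s,*P(643,320),.028))
hd=cv2.cvtColor(d['color'],cv2.COLOR_RGB2HSV)
print('side: butt',at_z(d,*Q(16,468),.028),'neck',at_z(d,*Q(97,444),.028),'front',at_z(d,*Q(146,428),.028))
```

```text
knobtop [ 0.58542126 -0.0592268   0.12160722] 0.00030372276917377613
punch [ 0.50657807 -0.05880884  0.098743  ] 0.0015697898636034893
plunger [ 0.62973842 -0.05860556  0.07667216] 0.001374236204049588
stops [ 0.57047735 -0.39520522  0.055     ] [0.59254188 0.06598787 0.055     ] -2.739072562003429
kn [ 0.58896912 -0.05775796  0.124     ]
pu [ 0.51319699 -0.0548599   0.11      ]
butt [0.39845314 0.28250609 0.028     ] neck [0.50433855 0.25617938 0.028     ] front [0.58377743 0.23697607 0.028     ]
side: butt [0.40036146 0.2852996  0.028     ] neck [0.51490634 0.25284521 0.028     ] front [0.59166342 0.23502323 0.028     ]
```

Request:
move_arm(
  plan=[
    [[-0.55,1,0,0,0,0],[-0.55,1,0,0,0,0],[-0.55,1,0,0,0,0],[-0.55,1,0,0,0,0],[-0.55,1,0,0,0,0],[-0.55,1,0,0,0,0],[-0.55,1,0,0,0,0],[-0.55,1,0,0,0,0]],
  ],
)

```text
time_s: 1.15
tcp_pos: [0.3652, 0.3162, 0.2435]
orientation: [0.0, 0.841, 0.54, -0.0]
wrist_force: [0.3, -1.3, 0.2]
opening: 1.0
```

Request:
move_arm(
  plan=[
    [[0,1,0.4,0,0,0],[0,1,0.4,0,0,0],[0,1,0.4,0,0,0],[0,1,0.4,0,0,0],[0,1,0.4,0,0,0],[0,0.3,0,0,0,-0.23],[0,0,0,0,0,0],[0,0,0,0,0,0]],
  ],
)

```text
time_s: 2.15
tcp_pos: [0.4851, 0.262, 0.1936]
orientation: [-0.0, 0.79, 0.613, -0.0]
wrist_force: [0.9, 0.3, -0.0]
opening: 0.998
```

Run:
```python
from h import *
c=snap('wrist','w1.png'); s=arm.get_state(); print(s['time_s'],s['tcp_pos'],s['orientation'],s['wrist_force'],s['joints'])
print([proj(c,p).round() for p in [(.4,.284,.028),(.484,.261,.028),(.587,.236,.028)]])
```

```text
2.2 [0.48507713 0.26209743 0.19369348] [-1.08193580e-05  7.90064902e-01  6.13023205e-01  2.27205337e-05] [ 0.41644671 -0.5786746   0.18053428] [ 4.10929464e-01  4.10162910e-01  1.69875464e+00  3.74630514e-05
  1.03263639e+00 -9.08852665e-01]
[array([320., 119.]), array([319., 226.]), array([320., 337.])]
```

View pics/w1.png

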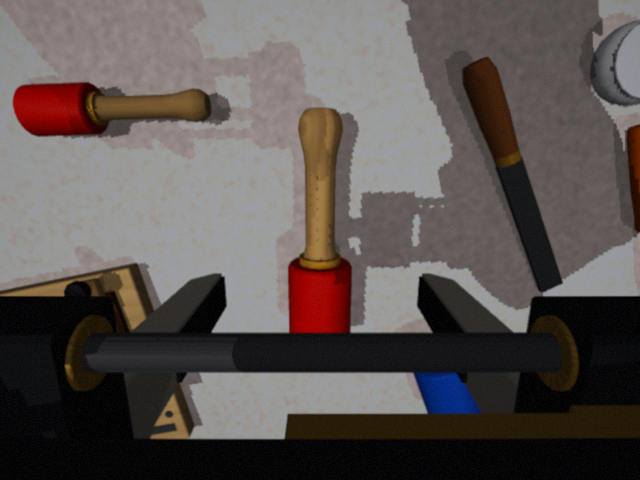

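The wrist view shows the large mallet centred, with its butt at (320,110), the head edge at about (320,265) and its axis vertical. That means the jaw is already square to the handle.

Run:
```python
from h import *
c=load('w1.png'); y=np.array([.969,-.249,0])
d=np.array([2*.790065*.613023, -(.790065**2-.613023**2)])
for p,z in [((320,110),.034),((320,190),.028),((319.5,265),.04)]: 
    X=at_z(c,*p,z); r=X[:2]-[.4851,.2621]; x=np.array([-d[1],d[0]]);print(X,'along y',r@d,'along x',r@x)
```

```text
[0.3940917  0.28555761 0.034     ] along y -0.09398273858432322 along x 0.0001153903180308157
[0.45484628 0.26982454 0.028     ] along y -0.03122426841080582 along x -3.2773389163690625e-05
[0.51453621 0.25397278 0.04      ] along y 0.030532407903831497 along x -0.0005603681050860368
```

Request:
move_arm(
  plan=[
    [[0,0.16,0.9,0,0,0],[0,0,0.9,0,0,0],[0,0,0.9,0,0,0],[0,0,0.9,0,0,0],[0,0,0.9,0,0,0],[0,0,0.9,0,0,0],[0,0,0.9,0,0,0],[0,0,0.1,0,0,0]],
  ],
)

```text
time_s: 3.2
tcp_pos: [0.4883, 0.2609, 0.0327]
orientation: [-0.0, 0.79, 0.614, -0.001]
wrist_force: [0.1, -0.4, -0.5]
opening: 1.0
```

Request:
move_arm(
  plan=[
    [[0,0,0,0,0,0],[0,0,0,0,0,0],[0,0,0,0,0,0],[0,0,0,0,0,0],[0,0,0,0,0,0],[0,0,0,0,0,0]],
  ],
  jaw=0,
  squeeze=60,
)

```text
time_s: 3.95
tcp_pos: [0.4892, 0.2609, 0.0337]
orientation: [-0.0, 0.789, 0.614, 0.0]
wrist_force: [0.8, -1.2, 0.5]
opening: 0.406
```

Request:
move_arm(
  plan=[
    [[0,0,-0.3,0,0,0],[0,0,-0.6,0,0,0],[0,0,-1,0,0,0],[0,0,-1,0,0,0],[0,0,-1,0,0,0],[0,0,-1,0,0,0],[0,0,-0.6,0,0,0],[0,0,0,0,0,0]],
  ],
)

```text
time_s: 4.95
tcp_pos: [0.4894, 0.261, 0.1721]
orientation: [0.0, 0.789, 0.614, 0.001]
wrist_force: [1.2, 0.5, -4.2]
opening: 0.254
```

Request:
move_arm(
  plan=[
    [[0,0,-0.2,0,0,0.2],[0,0,-0.2,0,0,0.2],[0,0,-0.2,0,0,0.2],[0,0,-0.2,0,0,0.2],[0,0,0,0,0,0.2],[0,0,0,0,0,0]],
  ],
)

```text
time_s: 5.7
tcp_pos: [0.4888, 0.2607, 0.1902]
orientation: [0.0, 0.964, 0.266, -0.001]
wrist_force: [-0.3, -0.2, -4.4]
opening: 0.254
```

Request:
move_arm(
  plan=[
    [[-0.4,0.6,0,0,0,0],[-0.6,0.9,0,0,0,0],[-0.6,0.9,0,0,0,0],[-0.6,0.9,0,0,0,0],[-0.6,0.9,0,0,0,0],[-0.6,0.9,0,0,0,0],[-0.6,0.9,0,0,0,0],[-0.6,0.9,0,0,0,0]],
  ],
)

```text
time_s: 6.7
tcp_pos: [0.478, 0.0523, 0.1909]
orientation: [0.0, 0.964, 0.267, -0.0]
wrist_force: [0.2, 0.2, -4.4]
opening: 0.252
```

Request:
move_arm(
  plan=[
    [[-0.6,0.9,0,0,0,0],[-0.5,0.9,0,0,0,0],[0,0.1,0,0,0,0],[0,0,0,0,0,0],[0,0,0,0,0,0]],
  ],
)

```text
time_s: 7.32
tcp_pos: [0.4792, -0.0005, 0.191]
orientation: [-0.0, 0.964, 0.266, -0.0]
wrist_force: [-0.1, -0.9, -4.8]
opening: 0.255
```

Run:
```python
from h import *
s=arm.get_state(); print(s['time_s'],s['tcp_pos'],s['orientation'],s['wrist_force'],s['opening'])
o=np.zeros((600,800,3),np.uint8)
for i,(n,r) in enumerate([('scene',(150,300,225,425)),('side',(120,270,230,430))]):
    c=snap(n,n+'1.png'); y0,y1,x0,x1=r
    o[300*i:300*i+300,:400]=cv2.resize(c['color'][y0:y1,x0:x1],(400,300),interpolation=cv2.INTER_CUBIC)
c=snap('wrist','w2.png'); o[:300,400:]=cv2.resize(c['color'],(400,300))
cv2.imwrite('pics/m2.png',o[:,:,::-1])
```

```text
7.325 [ 4.79174200e-01 -4.70096414e-04  1.91044045e-01] [-8.63846512e-05  9.63962209e-01  2.66039173e-01 -1.06251934e-04] [-0.10587833 -0.94491738 -4.77763206] 0.25470049413389334
```

View pics/m2.png

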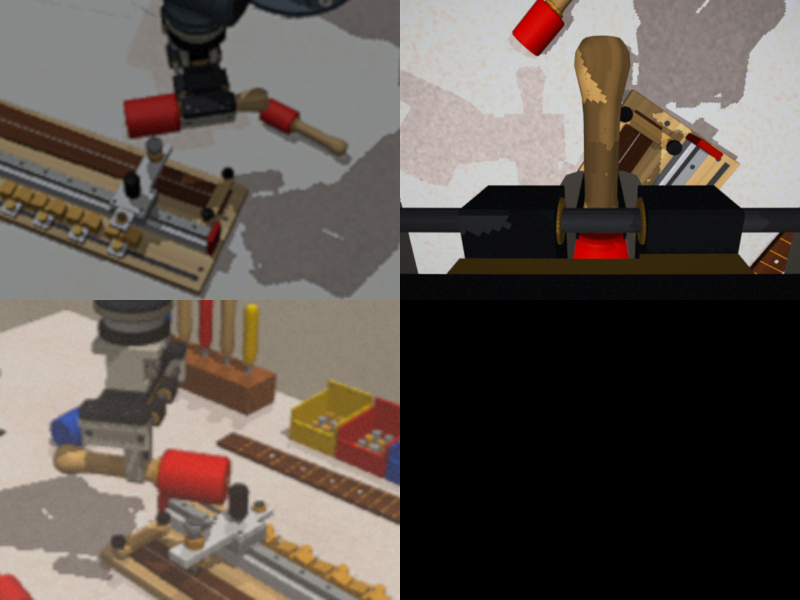

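The mallet is held level, with its head above and to the left of the punch in view. Next I'll triangulate the head centre from the red masks.

Run:
```python
from h import *
s=load('scene1.png');d=load('side1.png');E=[]
for c,r in ((s,(150,222,280,320)),(d,(185,230,305,350))):
    h=cv2.cvtColor(c['color'],cv2.COLOR_RGB2HSV)
    m=(((h[:,:,0]<8)|(h[:,:,0]>172))&(h[:,:,1]>130)&(h[:,:,2]>40)).astype(np.uint8)
    k=np.zeros_like(m);k[r[0]:r[1],r[2]:r[3]]=1;m*=k
    n,l,st,ce=cv2.connectedComponentsWithStats(m); i=1+np.argmax(st[1:,4]); print(st[i],ce[i])
    b=cv2.minAreaRect(np.argwhere(l==i)[:,::-1].astype(np.float32)); print(b); E.append(b[0])
X,e=tri(s,E[0],d,E[1]); print('head',X,e); 
t=arm.get_state();print('tcp',t['tcp_pos'], X-t['tcp_pos'])
yd=np.array([.5129,-.8585]);xd=np.array([.8585,.5129])
print('expected head',t['tcp_pos'][:2]+.0635*yd)
for P in ([.512,-.0545],[.5132,-.0549]): 
    for H in (X[:2],t['tcp_pos'][:2]+.0635*yd): v=np.array(P)-H; print('need x,y',v@xd,v@yd)
```

```text
[287 197  28  22 489] [300.89161554 207.24539877]
((300.96759033203125, 207.2946014404297), (18.455570220947266, 26.773574829101562), 81.02737426757812)
[309 195  36  30 808] [326.0259901  208.04579208]
((326.5, 209.5), (29.0, 35.0), 90.0)
head [ 0.50845178 -0.05690149  0.17122266] 0.0008397159102200812
tcp [ 0.47930129 -0.00053307  0.19110954] [ 0.02915049 -0.05636842 -0.01988688]
expected head [ 0.51187044 -0.05504782]
need x,y 0.004277872770857443 -0.00024179833123475763
need x,y 0.0003922032369864263 -0.0004038520802162698
need x,y 0.005102912770857426 0.0007170816687652293
need x,y 0.0012172432369864095 0.0005550279197837173
```

Request:
move_arm(
  plan=[
    [[0.05,0,0.4,0,0,0],[0,0,0.4,0,0,0],[0,0,0.3,0,0,0],[0,0,0,0,0,0],[0,0,0,0,0,0]],
  ],
)

```text
time_s: 8.1
tcp_pos: [0.4805, -0.0004, 0.1637]
orientation: [0.0, 0.964, 0.265, 0.0]
wrist_force: [0.4, -0.6, -4.9]
opening: 0.253
```

Request:
move_arm(
  plan=[
    [[0,0,0.2,0,0,0],[0,0,0.2,0,0,0],[0,0,0,0,0,0]],
  ],
)

```text
time_s: 8.48
tcp_pos: [0.4804, -0.0003, 0.1535]
orientation: [-0.0, 0.964, 0.265, -0.0]
wrist_force: [-0.3, 0.4, -1.5]
opening: 0.253
```

Request:
move_arm(
  plan=[
    [[0,0,0.1,0,0,0],[0,0,0.1,0,0,0],[0,0,0,0,0,0]],
  ],
)

```text
time_s: 8.85
tcp_pos: [0.4804, -0.0003, 0.1486]
orientation: [-0.0, 0.964, 0.265, -0.0]
wrist_force: [-2.6, 2.3, 0.4]
opening: 0.258
```

Request:
move_arm(
  plan=[
    [[0,0,0.1,0,0,0],[0,0,0.1,0,0,0],[0,0,0,0,0,0]],
  ],
)

```text
time_s: 9.22
tcp_pos: [0.4802, -0.0001, 0.1437]
orientation: [-0.0, 0.964, 0.265, -0.0]
wrist_force: [-4.5, 4.4, 7.7]
opening: 0.252
```

Request:
move_arm(
  plan=[
    [[0,0,0.1,0,0,0],[0,0,0.1,0,0,0],[0,0,0,0,0,0]],
  ],
)

```text
time_s: 9.6
tcp_pos: [0.4802, 0.0001, 0.1388]
orientation: [-0.0, 0.964, 0.265, -0.0]
wrist_force: [-5.5, 5.8, 6.8]
opening: 0.254
```

Run:
```python
from h import *
s=arm.get_state(); print(s['time_s'],s['tcp_pos'],s['wrist_force'],s['moment'])
o=np.zeros((600,800,3),np.uint8)
for i,(n,r) in enumerate([('scene',(170,270,250,383)),('side',(170,270,270,403))]):
    c=snap(n,n+'2.png'); y0,y1,x0,x1=r
    o[300*i:300*i+300,:400]=cv2.resize(c['color'][y0:y1,x0:x1],(400,300),interpolation=cv2.INTER_CUBIC)
    c=load(n+'0.png'); o[300*i:300*i+300,400:]=cv2.resize(c['color'][y0:y1,x0:x1],(400,300),interpolation=cv2.INTER_CUBIC)
cv2.imwrite('pics/m3.png',o[:,:,::-1])
```

```text
9.6 [4.80209681e-01 8.26950807e-05 1.38750427e-01] [-5.52251949  5.79569066  6.79555232] [ 0.81881456  0.73236495 -0.03923964]
```

View pics/m3.png

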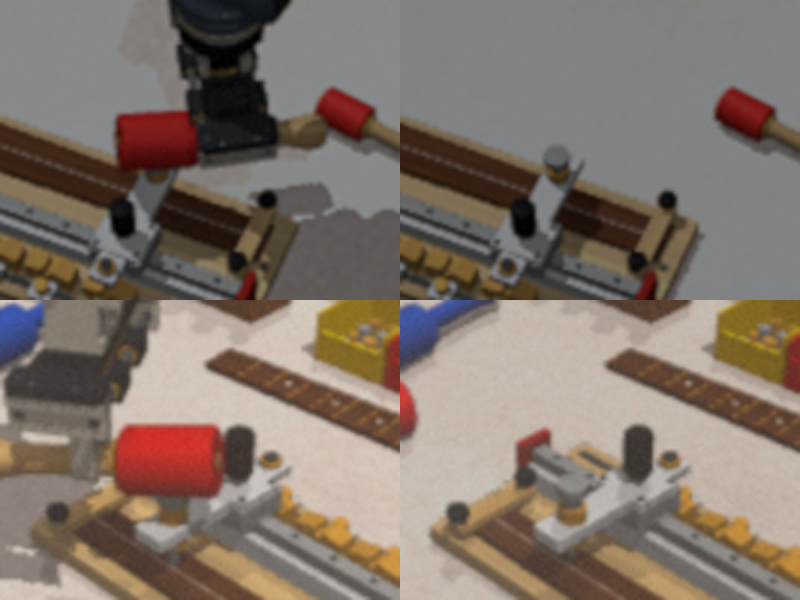

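Request:
move_arm(
  plan=[
    [[0,-0.1,0.05,0,0,0],[0,0,0,0,0,0]],
  ],
)

```text
time_s: 9.95
tcp_pos: [0.4797, 0.0017, 0.1378]
orientation: [0.0, 0.964, 0.266, 0.001]
wrist_force: [-2.4, 0.9, 6.5]
opening: 0.255
```

Run:
```python
from h import *
t=arm.get_state(); print(t['tcp_pos'],t['wrist_force'])
d=snap('side','side3.png');s=load('side2.png')
for c,n in ((s,'before'),(d,'now')):
    h=cv2.cvtColor(c['color'],cv2.COLOR_RGB2HSV)
    m=(((h[:,:,0]<8)|(h[:,:,0]>172))&(h[:,:,1]>130)&(h[:,:,2]>40))
    print(n,[(u,np.where(m[190:250,u])[0][[0,-1]]+190) for u in (315,320,325,328,331,335,340)])
P=np.array([.512,-.0545])
a=np.array([.5129,-.8585,0]); C=-d['R'].T@d['t']
for z in (.102,.110):
    ax=np.array([*P,z+.028]); v=C-ax; v-=a*(v@a); L=np.linalg.norm(v); v/=L; w=np.cross(a,v)
    for sg in (1,-1):
        q=ax+.028*(v*.028/L+sg*w*np.sqrt(1-(.028/L)**2)); print(z,sg,proj(d,q))
```

```text
[0.47973587 0.00172611 0.13780952] [-2.42541856  0.88661081  6.47399676]
before [(315, array([212, 233])), (320, array([212, 233])), (325, array([212, 234])), (328, array([212, 234])), (331, array([212, 234])), (335, array([212, 234])), (340, array([212, 234]))]
now [(315, array([212, 234])), (320, array([212, 233])), (325, array([212, 233])), (328, array([212, 233])), (331, array([212, 233])), (335, array([212, 233])), (340, array([212, 233]))]
0.102 1 [325.41782683 235.70907344]
0.102 -1 [328.33390384 211.66778027]
0.11 1 [325.43288378 232.87544701]
0.11 -1 [328.33422965 208.72271294]
```

Request:
move_arm(
  plan=[
    [[0,0,-0.3,0,0,0],[0,0,-0.9,0,0,0],[0,0,-0.8,0,0,0],[0.3,-0.5,0,0,0,0],[0.6,-0.9,0,0,0,0],[0.6,-0.9,0,0,0,0],[0.6,-0.9,0,0,0,0],[0.6,-0.9,0,0,0,0]],
  ],
)

```text
time_s: 11.0
tcp_pos: [0.4839, 0.126, 0.1861]
orientation: [-0.0, 0.964, 0.265, -0.001]
wrist_force: [0.3, -0.6, -4.6]
opening: 0.255
```

Request:
move_arm(
  plan=[
    [[0.6,-0.9,0,0,0,0],[0.6,-0.9,0,0,0,0],[0.6,-0.9,0,0,0,0],[0.6,-0.9,0,0,0,-0.2],[0.4,-0.6,0,0,0,-0.2],[0,0,0,0,0,-0.2],[0,0,0,0,0,-0.2],[0,0,0,0,0,-0.2]],
  ],
)

```text
time_s: 12.0
tcp_pos: [0.4872, 0.251, 0.1858]
orientation: [-0.0, 0.787, 0.616, -0.001]
wrist_force: [0.3, 0.8, -3.8]
opening: 0.253
```

Request:
move_arm(
  plan=[
    [[0,0,0,0,0,0],[0,0,0,0,0,0]],
  ],
)

```text
time_s: 12.25
tcp_pos: [0.4878, 0.2506, 0.1867]
orientation: [-0.0, 0.79, 0.613, -0.001]
wrist_force: [0.1, -0.0, -3.7]
opening: 0.255
```

Run:
```python
from h import *
t=arm.get_state(); print(t['tcp_pos'],t['orientation'],t['wrist_force'])
s=snap('scene','scene4.png');d=snap('side','side4.png');w=snap('wrist','w4.png')
o=np.zeros((600,800,3),np.uint8)
o[:300,:400]=cv2.resize(s['color'][180:280,300:433],(400,300),interpolation=cv2.INTER_CUBIC)
o[300:,:400]=cv2.resize(d['color'][120:240,170:330],(400,300),interpolation=cv2.INTER_CUBIC)
o[:300,400:]=cv2.resize(w['color'],(400,300))
o[300:,400:]=cv2.resize(d['color'][180:300,270:430],(400,300),interpolation=cv2.INTER_CUBIC)
cv2.imwrite('pics/m4.png',o[:,:,::-1])
```

```text
[0.48776941 0.25060124 0.18667579] [-1.68867967e-04  7.90152141e-01  6.12910474e-01 -5.62825771e-04] [ 0.06285443 -0.03903182 -3.74945289]
```

View pics/m4.png

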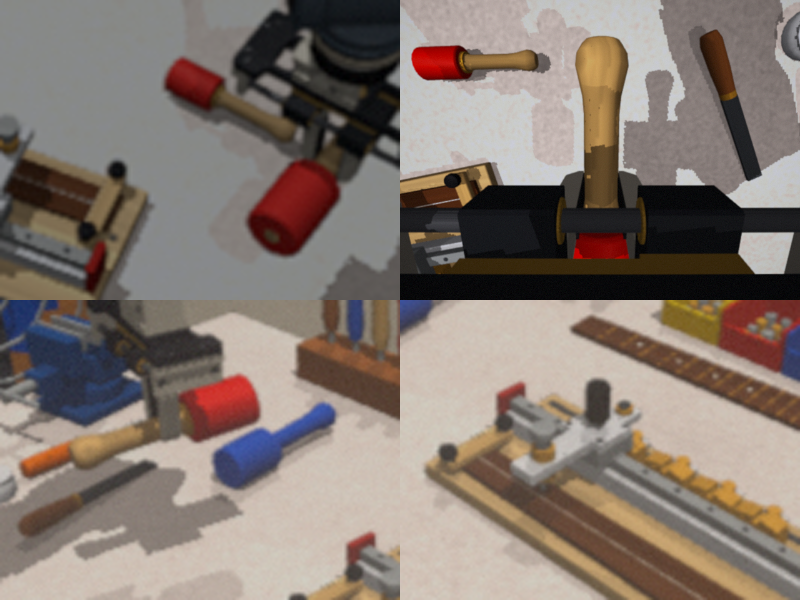

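Request:
move_arm(
  plan=[
    [[0,0,0.5,0,0,0],[0,0,1,0,0,0],[0,0,1,0,0,0],[0,0,1,0,0,0],[0,0,1,0,0,0],[0,0,0.8,0,0,0],[0,0,0.2,0,0,0],[0,0,0,0,0,0]],
  ],
)

```text
time_s: 13.4
tcp_pos: [0.4882, 0.2503, 0.0498]
orientation: [-0.0, 0.789, 0.614, -0.0]
wrist_force: [-0.4, 0.9, -4.1]
opening: 0.257
```

Request:
move_arm(
  plan=[
    [[0,0,0.2,0,0,0],[0,0,0.15,0,0,0],[0,0,0,0,0,0]],
  ],
)

```text
time_s: 13.78
tcp_pos: [0.4886, 0.2505, 0.0416]
orientation: [0.0, 0.789, 0.614, 0.0]
wrist_force: [0.2, 0.2, 0.2]
opening: 0.256
```

Request:
move_arm(
  plan=[
    [[0,0,0.1,0,0,0],[0,0,0.1,0,0,0],[0,0,0,0,0,0]],
  ],
  squeeze=20,
)

```text
time_s: 14.15
tcp_pos: [0.4905, 0.2513, 0.0388]
orientation: [0.001, 0.789, 0.614, 0.003]
wrist_force: [-1.8, 0.4, 21.0]
opening: 0.265
```

Request:
move_arm(
  plan=[
    [[0,0,0,0,0,0],[0,0,0,0,0,0],[0,0,0,0,0,0],[0,0,0,0,0,0],[0,0,0,0,0,0],[0,0,0,0,0,0],[0,0,0,0,0,0],[0,0,0,0,0,0]],
  ],
  jaw=1,
)

```text
time_s: 15.15
tcp_pos: [0.4883, 0.2503, 0.0361]
orientation: [0.0, 0.789, 0.614, 0.0]
wrist_force: [-0.4, 0.3, -0.5]
opening: 0.994
```

Request:
move_arm(
  plan=[
    [[0,0,-0.4,0,0,0],[0,0,-1,0,0,0],[0,0,-1,0,0,0],[0,0,-1,0,0,0],[0,0,-1,0,0,0],[0,0,-1,0,0,0],[0,0,-1,0,0,0],[0,0,-0.6,0,0,-0.1]],
  ],
)

```text
time_s: 16.15
tcp_pos: [0.4885, 0.2504, 0.2131]
orientation: [0.0, 0.764, 0.645, 0.001]
wrist_force: [-0.5, -0.6, 0.2]
opening: 1.003
```

Run:
```python
from h import *
d=snap('side','side5.png');s=snap('scene','scene5.png')
for c,r in ((s,(240,300,370,430)),(d,(185,230,235,290))):
    h=cv2.cvtColor(c['color'],cv2.COLOR_RGB2HSV)
    m=(((h[:,:,0]<6)|(h[:,:,0]>174))&(h[:,:,1]>150)&(h[:,:,2]>60)).astype(np.uint8)
    k=np.zeros_like(m);k[r[0]:r[1],r[2]:r[3]]=1
    n,l,st,ce=cv2.connectedComponentsWithStats(m*k); i=1+np.argmax(st[1:,4]); print(st[i],ce[i],at_z(c,*ce[i],.03))
```

```text
[378 263  28  28 431] [392.83990719 275.24593968] [0.54594545 0.23577386 0.03      ]
[249 198  28  20 353] [263.23512748 206.73371105] [0.56017961 0.24155997 0.03      ]
```

Request:
move_arm(
  plan=[
    [[-1,0.2,0,0,0,-0.15],[-1,0.2,0,0,0,0],[-1,0.2,0,0,0,0],[-1,0.2,0,0,0,0],[-1,0.2,0,0,0,0],[-1,0.2,0,0,0,0],[-1,0.2,0,0,0,0],[-1,0.2,0,0,0,0]],
  ],
  jaw=0.6,
)

```text
time_s: 17.25
tcp_pos: [0.5146, 0.0474, 0.2107]
orientation: [-0.0, 0.726, 0.688, -0.0]
wrist_force: [1.1, -0.1, 0.1]
opening: 0.599
```

Request:
move_arm(
  plan=[
    [[-1,0.2,0,0,0,0],[-1,0.2,0,0,0,0],[-1,0.2,0,0,0,0],[-1,0.2,0,0,0,0],[-1,0.2,0,0,0,0],[-0.4,0,0,0,0,0],[0,0,0,0,0,0],[0,0,0,0,0,0]],
  ],
)

```text
time_s: 18.25
tcp_pos: [0.5327, -0.0871, 0.2111]
orientation: [-0.0, 0.725, 0.689, -0.0]
wrist_force: [-0.2, -0.6, 0.3]
opening: 0.6
```

Run:
```python
from h import *
c=snap('wrist','w5.png'); s=arm.get_state(); print(s['time_s'],s['tcp_pos'],s['orientation'],s['wrist_force'],s['opening'])
print([proj(c,p).round() for p in [(.587,-.058,.124),(.512,-.0545,.11),(.627,-.06,.041),(.624,-.12,.041)]])
```

```text
18.3 [ 0.53272423 -0.08706043  0.21111378] [-1.12097912e-04  7.25043676e-01  6.88702878e-01  2.30699944e-05] [0.18054256 0.0544244  0.1843442 ] 0.5990605446673527
[array([367., 327.]), array([367., 215.]), array([355., 323.]), array([290., 323.])]
```

View pics/w5.png

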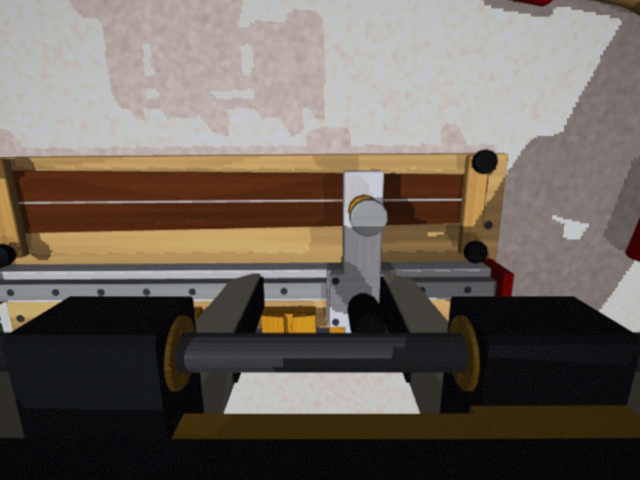

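The wrist view shows the punch head at (369,216), as predicted, the knob at about (366,318) and block2's top at columns 262-316 with its notch near column 289. I'll measure the spacing from this.

Run:
```python
from h import *
c=load('w5.png'); q=c['color']; 
h=cv2.cvtColor(q,cv2.COLOR_RGB2HSV)
for v in range(314,332,3):
    m=(h[v,:,1]>170)&(h[v,:,0]>10)&(h[v,:,0]<30)&(h[v,:,2]>90); u=np.where(m[255:350])[0]+255
    sp=np.split(u,np.where(np.diff(u)>1)[0]+1); print(v,[(a[0],a[-1]) for a in sp if len(a)])
print(q[325,280:300].sum(1))
ja=np.radians(-2.74); ex=np.array([np.cos(ja),np.sin(ja)]);ey=np.array([-ex[1],ex[0]])
def J(u,v,z): p=at_z(c,u,v,z)[:2]; return np.array([p@ex,p@ey]).round(4)
g=cv2.cvtColor(q,cv2.COLOR_RGB2GRAY)
print('punch',J(368.5,216,.11),'knob',J(366,312,.124)); 
for u in (262,289,316.5): print(u,J(u,322,.043),J(u,322,.040))
print('block1 left edge',J(328,330,.043))
# rail direction: star knobs / rail edges
print(J(30,262,.053),J(480,262,.053))
cv2.imwrite('pics/c5.png',cv2.resize(q[280:340,220:420],None,fx=4,fy=4,interpolation=cv2.INTER_CUBIC)[:,:,::-1])
```

```text
314 [(np.int64(284), np.int64(293)), (np.int64(301), np.int64(304))]
317 [(np.int64(261), np.int64(315))]
320 [(np.int64(261), np.int64(315))]
323 [(np.int64(262), np.int64(315))]
326 [(np.int64(262), np.int64(315))]
329 [(np.int64(262), np.int64(315)), (np.int64(330), np.int64(343))]
[366 367 350 290 192 208 223 268 355 360 326 318 327 362 365 358 382 382
 389 391]
punch [ 0.5149 -0.0289] knob [ 0.5783 -0.0306]
262 [ 0.6268 -0.1157] [ 0.6284 -0.1162]
289 [ 0.6269 -0.0907] [ 0.6285 -0.091 ]
316.5 [ 0.6271 -0.0654] [ 0.6286 -0.0654]
block1 left edge [ 0.6353 -0.0547]
[ 0.5646 -0.3107] [0.5664 0.0753]
```

View pics/c5.png

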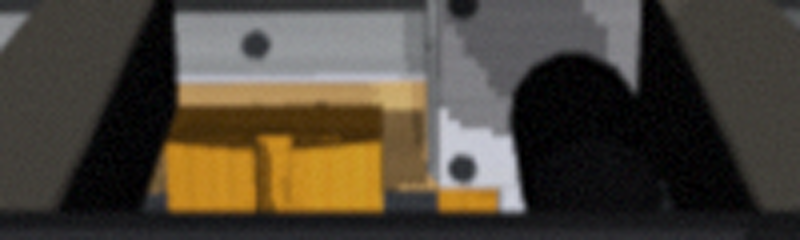

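Request:
move_arm(
  plan=[
    [[0.65,1,0,0,0,0],[0.65,1,0,0,0,0],[0,0.15,0.5,0,0,0],[0,0,1,0,0,0],[0,0,1,0,0,0],[0,0,1,0,0,0],[0,0,0.3,0,0,0],[0,0,0,0,0,0]],
  ],
)

```text
time_s: 19.3
tcp_pos: [0.5878, -0.0582, 0.116]
orientation: [-0.0, 0.725, 0.689, -0.0]
wrist_force: [0.8, 0.6, -0.4]
opening: 0.602
```

Request:
move_arm(
  plan=[
    [[0,0,0,0,0,0],[0,0,0,0,0,0],[0,0,0,0,0,0],[0,0,0,0,0,0],[0,0,0,0,0,0],[0,0,0,0,0,0],[0,0,0,0,0,0],[0,0,0,0,0,0]],
  ],
  jaw=0,
  squeeze=15,
)

```text
time_s: 20.3
tcp_pos: [0.5883, -0.0581, 0.1164]
orientation: [0.0, 0.725, 0.689, 0.0]
wrist_force: [-1.8, 2.0, 5.7]
opening: 0.266
```

Request:
move_arm(
  plan=[
    [[-0.1,0,0,0,0,0],[-0.2,0,0,0,0,0],[-0.3,0,0,0,0,0],[-0.3,0,0,0,0,0],[-0.3,0,0,0,0,0],[-0.3,0,0,0,0,0],[-0.2,0,0,0,0,0],[0,0,0,0,0,0]],
  ],
  squeeze=40,
)

```text
time_s: 21.3
tcp_pos: [0.5863, -0.1012, 0.1164]
orientation: [0.0, 0.725, 0.688, 0.0]
wrist_force: [0.5, 0.1, 5.0]
opening: 0.262
```

Request:
move_arm(
  plan=[
    [[-0.2,0,0,0,0,0],[-0.1,0,0,0,0,0],[0,0,0,0,0,0]],
  ],
)

```text
time_s: 21.68
tcp_pos: [0.586, -0.1084, 0.1164]
orientation: [0.0, 0.725, 0.688, 0.0]
wrist_force: [1.4, 0.7, 5.2]
opening: 0.258
```

Request:
move_arm(
  plan=[
    [[-0.1,0,0,0,0,0],[-0.1,0,0,0,0,0],[0,0,0,0,0,0]],
  ],
)

```text
time_s: 22.05
tcp_pos: [0.5858, -0.1133, 0.1164]
orientation: [0.0, 0.725, 0.688, 0.0]
wrist_force: [0.8, 1.0, 4.8]
opening: 0.26
```

Request:
move_arm(
  plan=[
    [[-0.1,0,0,0,0,0],[0,0,0,0,0,0]],
  ],
)

```text
time_s: 22.3
tcp_pos: [0.5856, -0.1159, 0.1164]
orientation: [0.001, 0.725, 0.688, 0.0]
wrist_force: [2.9, -0.1, 5.2]
opening: 0.266
```

Request:
move_arm(
  plan=[
    [[-0.08,0,0,0,0,0],[0,0,0,0,0,0]],
  ],
)

```text
time_s: 22.55
tcp_pos: [0.5855, -0.1182, 0.1164]
orientation: [0.001, 0.725, 0.689, 0.0]
wrist_force: [2.1, -3.6, 5.3]
opening: 0.264
```

Request:
move_arm(
  plan=[
    [[-0.06,0,0,0,0,0],[0,0,0,0,0,0]],
  ],
)

```text
time_s: 22.8
tcp_pos: [0.5855, -0.1198, 0.1164]
orientation: [0.001, 0.725, 0.689, 0.0]
wrist_force: [5.2, -5.4, 4.4]
opening: 0.262
```

Request:
move_arm(
  plan=[
    [[-0.03,0,0,0,0,0],[0,0,0,0,0,0]],
  ],
)

```text
time_s: 23.05
tcp_pos: [0.5854, -0.1203, 0.1164]
orientation: [0.001, 0.725, 0.689, 0.0]
wrist_force: [4.9, -3.7, 4.6]
opening: 0.264
```

Request:
move_arm(
  plan=[
    [[-0.03,0.02,0,0,0,0],[0,0,0,0,0,0],[0,0,0,0,0,0]],
  ],
)

```text
time_s: 23.42
tcp_pos: [0.5855, -0.1207, 0.1164]
orientation: [0.0, 0.725, 0.689, -0.0]
wrist_force: [1.8, -1.6, 7.2]
opening: 0.263
```

Request:
move_arm(
  plan=[
    [[-0.02,0.01,0,0,0,0],[0,0,0,0,0,0],[0,0,0,0,0,0]],
  ],
)

```text
time_s: 23.8
tcp_pos: [0.5855, -0.121, 0.1164]
orientation: [-0.0, 0.725, 0.689, -0.0]
wrist_force: [0.3, -0.5, 8.1]
opening: 0.263
```

Along the rail the force has fallen to zero after about 63 mm of travel, against 62 mm measured, and the stiffness is that of a seated ball. I'll take one last look before handing in.

Run:
```python
from h import *
t=arm.get_state(); print(t['time_s'],t['tcp_pos'],t['wrist_force'],t['opening'])
s=snap('scene','scene6.png');d=snap('side','side6.png')
o=np.zeros((600,800,3),np.uint8)
o[:300]=cv2.resize(s['color'][190:302,180:479],(800,300),interpolation=cv2.INTER_CUBIC)
o[300:]=cv2.resize(d['color'][180:292,200:499],(800,300),interpolation=cv2.INTER_CUBIC)
cv2.imwrite('pics/m6.png',o[:,:,::-1])
```

```text
23.8 [ 0.58550228 -0.1210231   0.11637372] [ 0.28977908 -0.45300124  8.0573338 ] 0.2625239405383485
```

View pics/m6.png

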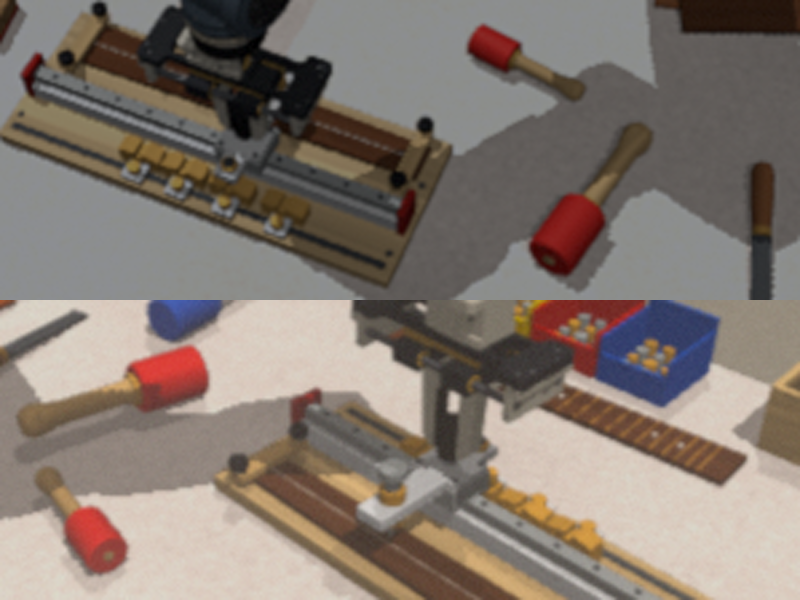

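The carriage stands over the second block, with block1 now exposed at (285,207) in the top panel. The knob is gripped, and the mallet lies on the bench with the other things undisturbed. I'm handing in now.

```bash
python3 -c "
from plant import arm
print(arm.sign_off()); s=arm.get_state(); print(s['time_s'],s['tcp_pos'],s['wrist_force'],s['opening'])"
```

```text
the job is handed in; nothing more can be done
None
the job is handed in; nothing more can be done
```

The job is handed in, with the robot's clock at about 24 s of the 58 s allowed; the sign-off reported no verdict.

- **Punch:** I picked up the large red mallet and pressed its head down on the punch while the carriage stood in block1's notch. The push reached about 11–12 N, against the 7.5 N needed to bottom it. The mallet's top edge in the side view matched the fully-down height, but its bottom edge read about 1 px (roughly 3 mm) higher. I therefore judge full travel mainly by force. The mallet drooped slightly in the grip and caused up to 8 N of sideways force, which I relieved. The pictures after the strike showed the carriage unmoved.
- **Mallet:** I laid it back about 10 mm from where it started and let go. It peaked at 21 N on the wrist as it met the bench. The last pictures show it lying at rest.
- **Carriage:** I slid it by the knob about 63 mm, against 62 mm measured in the image. The spring ball pulled it in, and the force along the rail then fell to −0.5 N. The last picture shows it on block2, with the knob gripped at 40 N.

One reading I did not explain is a steady upward force of about 5–8 N on the wrist while holding the knob. The other things on the bench looked undisturbed in the pictures.

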